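# Pass the UV pen lamp along a glued glass seam

## Robot

A 6-joint arm with a two-finger parallel gripper is mounted at the origin on the work surface. World frame = base frame: x ahead of the robot, y to its left, z up, the work surface at z = 0. Lengths are in m, angles in rad, forces in N, time in s.
With the tool pointing down it reaches from about 0.25 to 0.725 m from the base axis. Payload 4 kg.
Tool frame: the origin (TCP) lies on the centre line of the jaws, within the pads' length; the fingertips stand 17 mm ahead of it and the grasp point (between the pads) lies 2 mm behind it; z points along the fingers, y is the line along which they close (so a half turn about z gives the same grasp; the last joint's range is limited). The gripper opens to 85 mm and grips with 20 to 120 N. Pads are 22 mm wide; open, the fingers measure 114 mm over their backs; the gripper's body (76 mm by 85 mm) begins 54 mm behind the grasp point. The pads swing forward as they close: fully open they stand 13 mm farther back than shut.
Start: joints at [1.118, 0.241, 0.005, 1.335, 0, 1.571], TCP at [0.219, 0.45, 0.248] pointing down, gripper open.
Joint ranges: [-2.72, 2.72], [-1.05, 1.87], [-1.09, 1.28], [-1.99, 2.15], [-1.42, 1.44], [-3.14, 3.14]. Speed limits (rad/s): [2.79, 2.79, 3.14, 3.14, 3.14, 3.14].

## Interface

Orientations are given as a unit quaternion [x, y, z, w].
In Python, from workcell import bot, camera, get_calibration gives the robot as it stands.
- The arm moves only by the tool apply_moves, never from a script. Its argument "steps" is a list of rows, each a list of 3 entries, a list of its own where there are three numbers: the shift along the tool's x, y, z as a fraction of full scale, then the turn, a rotation vector about the tool's x, y, z as a fraction of full scale, then the opening, from 0 (shut) to 1 (fully open). A call has exactly 8 rows; each row shifts and turns the commanded pose from where the row before left it, along the tool's axes as they then stand; what a row does not reach is not made up. Full scale, the value 1, is 20 cm for a shift and pi rad for a turn. A row lasts 1/12 s, in which the tool goes at most 41.7 mm and 7.16 degrees, less where a joint would pass 70% of its speed; a pose out of reach is approached as far as the arm can. A call with a number of a shift or a turn outside -1 to 1 is refused whole. A call with a gripper value outside its range is refused whole. The fingers move at their own pace and stop on an object; the grip force is fixed at half the most. Time passes only in rows, so rows that do not move let the fingers close, or fill a call up. It gives the time, the measured TCP pose, the force, the opening and the grip force at its end, in the units of the state.
- bot.get_obs(): the state, without advancing time (a new reading comes with each control period).
- camera(name): name is "scene" or "top" or "wrist"; returns (picture, depth): 400x640x3 uint8, red, green, blue; 400x640 float32, m along the optical axis (not along the pixel's ray), 0 where there is no reading.
- get_calibration(name): a dict with "fov_y" (degrees; the focal length in pixels is half the picture's height over the tangent of half this angle, whatever the lens; pixels are square), "cx", "cy" (the principal point, pixels), "dist_coeffs" ([k1, k2, p1, p2, k3] as OpenCV has them; the pictures are not rectified), "rvec" (rotation vector, rad) and "tvec" (3), from world to camera coordinates, as OpenCV has them. Camera axes: x right, y down, z forward; pixel columns grow to the right and rows downward; lengths in m; the calibration is good to about 2 mm. A picture is of the moment at which its call begins: read the wrist's pose just before it. get_calibration takes no time and is no camera call; for the wrist camera it gives the pose at the moment of the call.
- bot.job_done(): hands the job in; it is judged then, once.
The state is a dict: "clock": time; "joint_pos": joint angles; "joint_vel": joint speeds; "tau": joint torques, N m; "eef_pos": TCP position; "tool_rot": TCP orientation; "ft_force": force on the tool from outside, world axes, zero at the start; "ft_torque": the same for the moment, N m; "grip_width": finger opening in m; "grasp_force": force on a finger pad.
Only numpy, scipy, OpenCV 4.12 (cv2) and the standard library are available. Lean on these libraries where they do the work, as an engineer would, in place of code of your own. Each camera call takes 0.05 s, during which the arm holds its last target. There are 200 camera calls.

## Task

Two glass panes lie butted and glued on the dark jig. Lift the blue UV pen lamp out of the stand, lower its tip to about a centimetre above the white seam at the end with the red dot, and pass it along the whole seam to the other end, slower than 10 cm a second, pen upright, over the seam all the way and without pressing on the glass; then raise it and put it back upright in its socket. Leave the yellow glass cutter standing in the stand.

Things in the scene. Friction and masses are not known exactly. Their poses are not given: they have to be found in the camera images.
- uv_pen: UV pen lamp, blue round handle, loose, about 0.12 kg, 141 mm long, standing upright in one of the stand's two sockets. Its origin is the tip (lower end), z points up along the pen to the handle. From the tip: aluminium nose, 16 mm diameter narrowing to 8 mm over the lowest 25 mm, up to 55 mm; black collar, 48 mm diameter, from 55 to 61 mm, which rests on the stand's top; blue handle, 22 mm diameter, from 61 to 141 mm, to be gripped from above.
- stand: Fixed wooden block 90 x 200 x 70 mm (x, y, z) with two round through holes, 30 mm wide, centred at x = 0, y = -55 mm and y = +55 mm in its frame. Origin: centre of its underside, on the bench; z up. A tool hangs in a socket by its collar, nose down, with its tip 15 mm above the bench; pen and cutter may be in either socket.
- panel: Fixed dark jig board 280 x 200 x 12 mm with two pale green, clear glass panes, each 200 x 78 mm and 6 mm thick, butted along the jig's middle; glass top 18 mm above the bench. Origin: centre of the underside, on the bench; z up. The seam is the white line 5 mm wide at y = 0, running from x = -100 mm, the end with the red dot (22 mm wide, on the jig at x = -122 mm), to x = +100 mm.
- glass_cutter: Bystander: glass cutter with yellow round handle and dark nose, same shape and size as the pen, standing in the other socket of the stand, 110 mm from the pen; its top stands 156 mm above the bench (carry the pen over or around it). Origin at its tip, z up. Not to be disturbed.

How it is judged:
By the outcome, as a careful person would: the job done as asked, in the order asked, and still so for the second after the job is handed in, with the robot touching nothing.
It also fails if it takes over 66 s, if anything falls off the work surface, if the arm or the gripper's body presses on something with over 40 N, if the wrist force passes 120 N, or if a joint passes its speed limit or range.

## Working session

There is one attempt and no reset: what is moved stays moved. The work goes in short steps, Python scripts to look and compute and a tool call to move; the robot and the scene stay as the last step left them, time stands still between calls to the robot, and variables do not carry over. Pictures are saved under pics/ and viewed, at most 10 in all, crops included, and the job is handed in when it is done.

Besides the shell and the picture viewer there is one more tool, called after "Call:" as name([rows], argument=value, ...), one row to a line, values as JSON. apply_moves: Moves the arm, as the interface text tells. Its arguments: {"type":"object","properties":{"steps":{"type":"array"}},"required":["steps"]}

```bash
ls; mkdir -p pics; cat > h.py <<'E'
import numpy as np, cv2
from workcell import bot, camera, get_calibration
from scipy.spatial.transform import Rotation as R
def cal(n):
    c=get_calibration(n); f=200/np.tan(np.radians(c["fov_y"])/2)
    K=np.array([[f,0,c["cx"]],[0,f,c["cy"]],[0,0,1.]])
    return K,np.array(c["dist_coeffs"],float),cv2.Rodrigues(np.array(c["rvec"],float))[0],np.array(c["tvec"],float).ravel()
def ray(C,uv):
    K,d,r,t=C
    p=cv2.undistortPoints(np.array([[uv]],float),K,d)[0,0]
    return -r.T@t, r.T@np.array([p[0],p[1],1.])
def atz(C,uv,z):
    o,v=ray(C,uv); return o+v*(z-o[2])/v[2]
def dep(C,uv,z):
    o,v=ray(C,uv); return o+v*z
def tri(a,b):
    (o1,v1),(o2,v2)=a,b
    s=np.linalg.lstsq(np.c_[v1,-v2],o2-o1,rcond=None)[0]
    p,q=o1+s[0]*v1,o2+s[1]*v2
    return (p+q)/2,np.linalg.norm(p-q)
E
python3 - <<'E'
from h import *
o=bot.get_obs(); print(o)
for n in("scene","top"):
    p,d=camera(n); cv2.imwrite(f"pics/{n}0.png",p[:,:,::-1]); np.save(f"{n}0.npy",d)
    print(n,get_calibration(n))
E
```

```text
pics
{'clock': 0.0, 'joint_pos': array([ 1.11798406e+00,  2.41378644e-01,  3.73493909e-03,  1.33520839e+00,
       -9.76159604e-06,  1.57081054e+00]), 'joint_vel': array([ 1.77388496e-04, -2.36415619e-05,  9.81041945e-05,  6.23414082e-04,
        2.24417718e-03,  3.03870921e-04]), 'tau': array([ 3.14372528e-04, -3.72319114e+01,  2.52406240e+01,  1.69266667e-02,
        2.14028006e-06,  1.47815648e-06]), 'eef_pos': array([0.21849013, 0.44907363, 0.24743416]), 'tool_rot': array([ 2.24483630e-01,  9.74477318e-01, -1.00274831e-03, -2.25972613e-04]), 'ft_force': array([ 0.26655193,  0.13930969, -0.20490519]), 'ft_torque': array([0.05565598, 0.04305708, 0.0003717 ]), 'grasp_force': 0.0, 'grip_width': 0.08522564925755415}
scene {'fov_y': 44.75078558128142, 'cx': 324.1360809926069, 'cy': 193.8750221737669, 'dist_coeffs': array([-0.15335994,  0.        ,  0.        ,  0.        ,  0.        ]), 'rvec': array([ 1.88018994,  1.15397059, -0.62182536]), 'tvec': array([-0.23664327, -0.21408931,  1.16782903])}
top {'fov_y': 52.58891317301664, 'cx': 319.98179968955304, 'cy': 199.3500396855761, 'dist_coeffs': array([-0.09108993,  0.        ,  0.        ,  0.        ,  0.        ]), 'rvec': array([ 2.29290737, -1.90053979,  0.18698677]), 'tvec': array([-0.1018404 ,  0.55080683,  0.58779675])}
```

View pics/scene0.png

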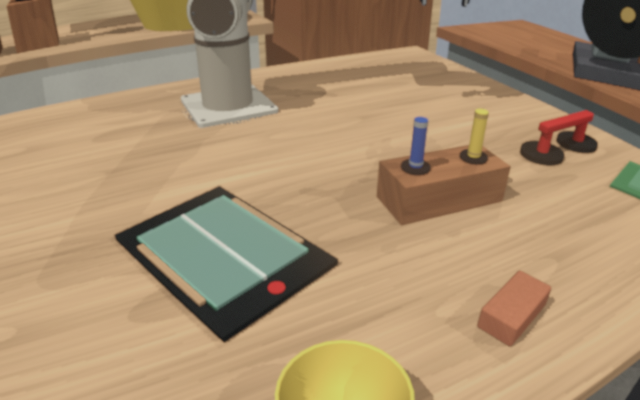

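View pics/top0.png

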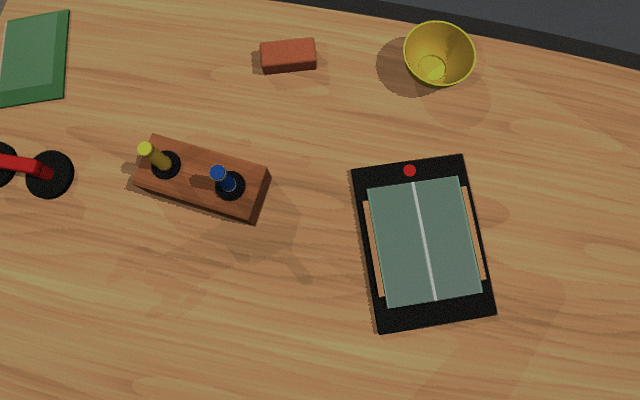

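The scene view shows the blue pen's top at (420,122), the cutter's at (481,113), the red dot at (277,288) and the seam ends at (266,276) and (182,215). In the top view the pen's top is at (218,172), the cutter's at (145,149), the dot at (409,170) and the seam ends at (414,182) and (435,300).

```bash
python3 - <<'E'
from h import *
S,T=cal("scene"),cal("top"); ds,dt=np.load("scene0.npy"),np.load("top0.npy")
np.set_printoptions(precision=4,suppress=True)
for n,s,t,z in [("pen",(420,121),(218,172),.156),("cut",(481,112),(145,149),.156),("pcollar",(416,167),(230,186),.076),("dot",(277,288),(409.5,170.5),.012),("sRed",(266,276),(414,182),.018),("sFar",(182,215),(435,300),.018)]:
    print(n,*tri(ray(S,s),ray(T,t)),"atz",atz(S,s,z),atz(T,t,z),"dep",dep(T,t,dt[int(t[1]),int(t[0])]))
for t in [(154,134),(271,171),(254,223)]: print(atz(T,t,.07))
E
```

```text
pen [0.5528 0.1433 0.1522] 0.0008671891154268051 atz [0.5596 0.1382 0.156 ] [0.5517 0.1417 0.156 ] dep [0.5515 0.1414 0.1568]
cut [0.5668 0.2547 0.1528] 0.001846134367316319 atz [0.5721 0.2502 0.156 ] [0.5654 0.2521 0.156 ] dep [ 0.4343 -0.0244  0.6856]
pcollar [0.5525 0.1453 0.0713] 0.0026994563840733667 atz [0.5592 0.1415 0.076 ] [0.5509 0.1428 0.076 ] dep [0.5456 0.1351 0.1042]
dot [ 0.6483 -0.1374  0.0114] 0.003209979018492759 atz [ 0.6496 -0.1362  0.012 ] [ 0.6475 -0.1388  0.012 ] dep [ 0.6466 -0.1383  0.0149]
sRed [ 0.6278 -0.1454  0.0187] 0.00573442009976827 atz [ 0.6283 -0.1426  0.018 ] [ 0.6269 -0.1483  0.018 ] dep [ 0.6268 -0.1482  0.0186]
sFar [ 0.4387 -0.21    0.0175] 0.0013098543748820508 atz [ 0.44   -0.2095  0.018 ] [ 0.4385 -0.2105  0.018 ] dep [ 0.4386 -0.2125  0.0108]
[0.6143 0.2892 0.07  ]
[0.5878 0.086  0.07  ]
[0.5019 0.0944 0.07  ]
```

Call:
apply_moves([
  [[0,0,0],[0,0,0.035],1],
  [[0,0,0],[0,0,0.035],1],
  [[0,0,0],[0,0,0.035],1],
  [[0,0,0],[0,0,0.035],1],
  [[0,0,0],[0,0,0.035],1],
  [[0,0,0],[0,0,0.035],1],
  [[0,0,0],[0,0,0.035],1],
  [[0,0,0],[0,0,0.005],1],
])

```text
clock: 0.77
eef_pos: [0.2186, 0.4493, 0.2478]
tool_rot: [0.581, 0.814, -0.001, 0.0]
ft_force: [0.0, 0.5, -0.4]
grip_width: 0.0849
grasp_force: 0.0
```

Call:
apply_moves([
  [[-0.13,0.07,0],[0,0,0],1],
  [[-0.13,0.07,0],[0,0,0],1],
  [[-0.13,0.07,0],[0,0,0],1],
  [[-0.13,0.07,0],[0,0,0],1],
  [[-0.13,0.07,0],[0,0,0],1],
  [[-0.13,0.07,0],[0,0,0],1],
  [[-0.13,0.07,0],[0,0,0],1],
  [[-0.13,0.07,0],[0,0,0],1],
])

```text
clock: 1.43
eef_pos: [0.3932, 0.2883, 0.2481]
tool_rot: [0.579, 0.815, -0.0, -0.0]
ft_force: [0.4, 0.0, -1.1]
grip_width: 0.0856
grasp_force: 0.0
```

Call:
apply_moves([
  [[-0.13,0.07,0],[0,0,0],1],
  [[-0.13,0.07,0],[0,0,0],1],
  [[-0.13,0.07,0],[0,0,0],1],
  [[-0.13,0.07,0],[0,0,0],1],
  [[-0.13,0.07,0],[0,0,0],1],
  [[-0.13,0.07,0],[0,0,0],1],
  [[0,0,0],[0,0,0],1],
  [[0,0,0],[0,0,0],1],
])

```text
clock: 2.1
eef_pos: [0.5234, 0.1683, 0.2475]
tool_rot: [0.581, 0.814, -0.0, -0.001]
ft_force: [-0.5, 1.2, -0.2]
grip_width: 0.0853
grasp_force: 0.0
```

```bash
python3 - <<'E'
from h import *
o=bot.get_obs(); print(o["clock"],o["eef_pos"],o["tool_rot"],o["joint_pos"])
p,d=camera("wrist"); cv2.imwrite("pics/w1.png",p[:,:,::-1]); np.save("w1.npy",d)
import pickle; pickle.dump(cal("wrist"),open("w1.pkl","wb"))
C=cal("wrist");print(-C[2].T@C[3])
E
```

```text
2.1 [0.52339183 0.16833012 0.24751697] [ 5.80781515e-01  8.14059158e-01 -4.87717377e-04 -5.31365609e-04] [3.11025722e-01 3.41465201e-01 1.40987174e-01 1.37173537e+00
 2.69770697e-04 1.55040267e+00]
[0.49873996 0.23686471 0.37203286]
```

View pics/w1.png

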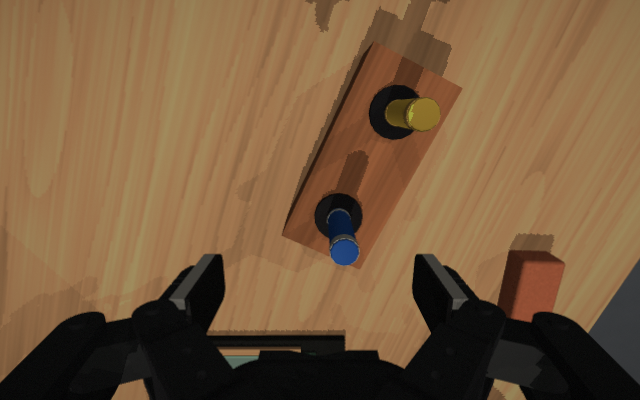

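The wrist view shows the pen's top centre at about (344,249), its collar at (338,216), and the cutter's top at (424,114).

```bash
cat >> h.py <<'E'
np.set_printoptions(precision=4,suppress=True)
def blue(p):
    h=cv2.cvtColor(p,cv2.COLOR_RGB2HSV)
    return ((h[...,0]>100)&(h[...,0]<130)&(h[...,1]>120)&(h[...,2]>40))
def todo(p):  # offset world->tool units of full scale
    o=bot.get_obs(); return R.from_quat(o["tool_rot"]).inv().apply(np.array(p)-o["eef_pos"])/.2
E
python3 - <<'E'
from h import *
import pickle
C=pickle.load(open("w1.pkl","rb")); T=cal("top");d=np.load("w1.npy")
print(tri(ray(C,(344,249)),ray(T,(218,172))))
print(atz(C,(344,249),.156),dep(C,(344,249),d[249,344]), "collar",atz(C,(338,216),.076),"cut",atz(C,(424,114),.156))
b=blue(cv2.imread("pics/w1.png")[:,:,::-1]); ys,xs=np.nonzero(b); print(xs.min(),xs.max(),ys.min(),ys.max())
# top-face points by depth
P=np.array([dep(C,(x,y),d[y,x]) for x,y in zip(xs,ys) if d[y,x]>0]); q=P[P[:,2]>P[:,2].max()-.004]; print(P[:,2].max(),len(q),(q.min(0)+q.max(0))/2,q.max(0)-q.min(0))
print(todo([.552,.142,.247]))
E
```

```text
(array([0.5524, 0.1443, 0.1472]), np.float64(0.0025693446394917823))
[0.549  0.1481 0.156 ] [0.5492 0.1477 0.1551] collar [0.5498 0.1463 0.076 ] cut [0.565  0.2551 0.156 ]
328 357 211 264
0.15754431465872562 534 [0.5504 0.1449 0.1556] [0.0202 0.0207 0.004 ]
[-0.1762  0.0945  0.003 ]
```

Call:
apply_moves([
  [[-0.08,0.046,0],[0,0,0],1],
  [[-0.077,0.046,0],[0,0,0],1],
  [[0,0,0.1],[0,0,0],1],
  [[0,0,0.1],[0,0,0],1],
  [[0,0,0.1],[0,0,0],1],
  [[0,0,0],[0,0,0],1],
  [[0,0,0],[0,0,0],1],
  [[0,0,0],[0,0,0],1],
])

```text
clock: 2.82
eef_pos: [0.5504, 0.1468, 0.1895]
tool_rot: [0.58, 0.815, 0.0, 0.0]
ft_force: [-0.0, 0.2, 0.8]
grip_width: 0.0857
grasp_force: 0.0
```

```bash
python3 - <<'E'
from h import *
print(todo([.551,.1445,.12]), bot.get_obs()["eef_pos"])
p,d=camera("wrist"); cv2.imwrite("pics/w2.png",p[:,:,::-1]); C=cal("wrist")
b=blue(p);ys,xs=np.nonzero(b); print(xs.min(),xs.max(),ys.min(),ys.max())
P=np.array([dep(C,(x,y),d[y,x]) for x,y in zip(xs,ys) if d[y,x]>0]); q=P[P[:,2]>P[:,2].max()-.004]; print(P[:,2].max(),len(q),(q.min(0)+q.max(0))/2,q.max(0)-q.min(0))
E
```

```text
[-0.0118 -0.0016  0.3474] [0.5504 0.1468 0.1895]
301 338 197 267
0.15684203576126562 1043 [0.5517 0.1438 0.1549] [0.0204 0.0212 0.0039]
```

View pics/w2.png

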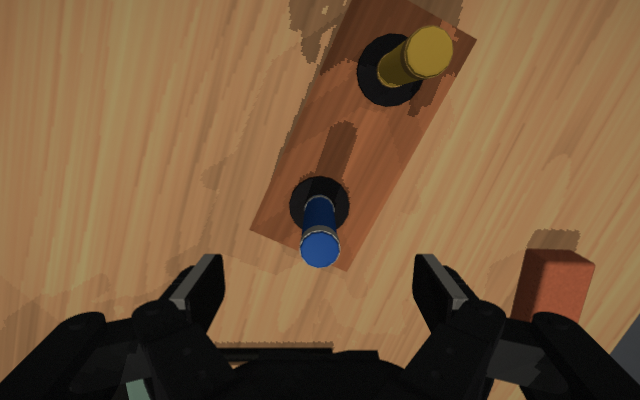

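The pen's top is at (320,249), centred between the fingers, so I descend and grip.

Call:
apply_moves([
  [[-0.015,0,0.05],[0,0,0],1],
  [[0,0,0.1],[0,0,0],1],
  [[0,0,0.1],[0,0,0],1],
  [[0,0,0.097],[0,0,0],1],
  [[0,0,0],[0,0,0],1],
  [[0,0,0],[0,0,0],1],
  [[0,0,0],[0,0,0],0.4],
  [[0,0,0],[0,0,0],0.2],
])

```text
clock: 3.53
eef_pos: [0.5527, 0.1433, 0.1207]
tool_rot: [0.58, 0.814, 0.001, 0.001]
ft_force: [1.0, -0.1, 0.5]
grip_width: 0.0639
grasp_force: 0.0
```

Call:
apply_moves([
  [[0,0,0],[0,0,0],0],
  [[0,0,0],[0,0,0],0],
  [[0,0,0],[0,0,0],0],
  [[0,0,0],[0,0,0],0],
  [[0,0,0],[0,0,0],0],
  [[0,0,0],[0,0,0],0],
  [[0,0,0],[0,0,0],0],
  [[0,0,0],[0,0,0],0],
])

```text
clock: 4.2
eef_pos: [0.552, 0.1432, 0.1197]
tool_rot: [0.58, 0.814, 0.001, 0.001]
ft_force: [0.3, 0.8, 5.0]
grip_width: 0.021
grasp_force: 58.4
```

Call:
apply_moves([
  [[0,0,-0.03],[0,0,0],0],
  [[0,0,-0.05],[0,0,0],0],
  [[0,0,-0.08],[0,0,0],0],
  [[0,0,-0.1],[0,0,0],0],
  [[0,0,-0.1],[0,0,0],0],
  [[0,0,-0.1],[0,0,0],0],
  [[0,0,-0.07],[0,0,0],0],
  [[0,0,-0.03],[0,0,0],0],
])

```text
clock: 4.87
eef_pos: [0.5523, 0.1433, 0.2337]
tool_rot: [0.58, 0.814, 0.001, 0.001]
ft_force: [1.0, -0.1, -1.3]
grip_width: 0.0208
grasp_force: 58.7
```

```bash
python3 - <<'E'
from h import *
o=bot.get_obs(); print(o["eef_pos"],o["ft_force"],o["grip_width"])
p,d=camera("wrist"); cv2.imwrite("pics/w3.png",p[:,:,::-1])
p,d=camera("scene"); cv2.imwrite("pics/s3.png",cv2.resize(p[0:240,300:620,::-1],None,fx=2.4,fy=2.4))
print(todo([.6275,-.146,o["eef_pos"][2]]))
E
```

```text
[0.5523 0.1433 0.2337] [ 0.9727 -0.0865 -1.2786] 0.020804492637278654
[-1.4899 -0.1154 -0.0073]
```

View pics/s3.png

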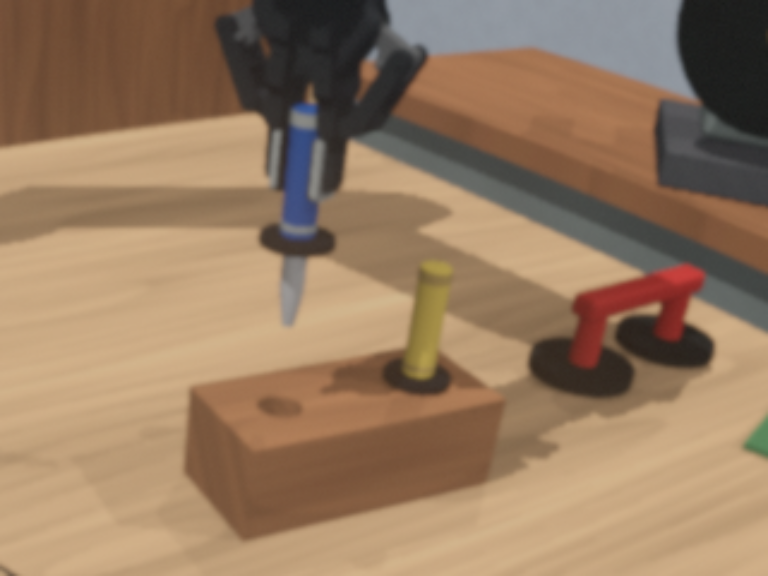

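The pen is out of the socket, held firmly and close to upright, with its tip at about (288,322) in the crop. The socket is empty and the cutter is undisturbed. Next I carry it to the red end.

Call:
apply_moves([
  [[-0.08,-0.01,0],[0,0,0],0],
  [[-0.14,-0.015,0],[0,0,0],0],
  [[-0.16,-0.015,0],[0,0,0],0],
  [[-0.16,-0.015,0],[0,0,0],0],
  [[-0.16,-0.015,0],[0,0,0],0],
  [[-0.16,-0.015,0],[0,0,0],0],
  [[-0.16,-0.01,0],[0,0,0],0],
  [[-0.16,-0.01,0],[0,0,0],0],
])

```text
clock: 5.63
eef_pos: [0.6079, -0.0883, 0.229]
tool_rot: [0.58, 0.814, -0.001, -0.002]
ft_force: [1.3, -0.5, -1.4]
grip_width: 0.0206
grasp_force: 58.7
```

Call:
apply_moves([
  [[-0.14,-0.01,0],[0,0,0],0],
  [[-0.1,0,0.05],[0,0,0],0],
  [[-0.06,0,0.05],[0,0,0],0],
  [[0,0,0.1],[0,0,0],0],
  [[0,0,0.05],[0,0,0],0],
  [[0,0,0],[0,0,0],0],
  [[0,0,0],[0,0,0],0],
  [[0,0,0],[0,0,0],0],
])

```text
clock: 6.3
eef_pos: [0.6265, -0.1433, 0.1814]
tool_rot: [0.58, 0.815, 0.0, 0.0]
ft_force: [0.2, -0.1, -0.3]
grip_width: 0.0204
grasp_force: 58.8
```

```bash
python3 - <<'E'
from h import *
import pickle
o=bot.get_obs(); print(o["clock"],o["eef_pos"],o["tool_rot"],o["ft_force"])
D={}
for n in("scene","top","wrist"):
    D[n]=cal(n); p,d=camera(n); cv2.imwrite(f"pics/{n}4.png",p[:,:,::-1]); np.save(n+"4.npy",d)
    if n!="wrist": print(n,cv2.projectPoints(np.array([o["eef_pos"]-[0,0,.105]]),cv2.Rodrigues(D[n][2])[0],D[n][3],D[n][0],D[n][1])[0].ravel())
pickle.dump(D,open("c4.pkl","wb"))
a=cv2.imread("pics/scene4.png")[130:330,130:370]; b=cv2.imread("pics/top4.png")[110:310,320:520]
cv2.imwrite("pics/st4.png",np.hstack([cv2.resize(a,(480,400)),cv2.resize(b,(320,320))[:320] if 0 else cv2.copyMakeBorder(cv2.resize(b,(320,320)),0,80,0,0,cv2.BORDER_CONSTANT)]))
E
```

```text
6.3 [ 0.6265 -0.1433  0.1814] [0.5797 0.8148 0.0001 0.    ] [ 0.1535 -0.1497 -0.3416]
scene [262.1578 240.3251]
top [419.1164 172.6804]
```

View pics/st4.png

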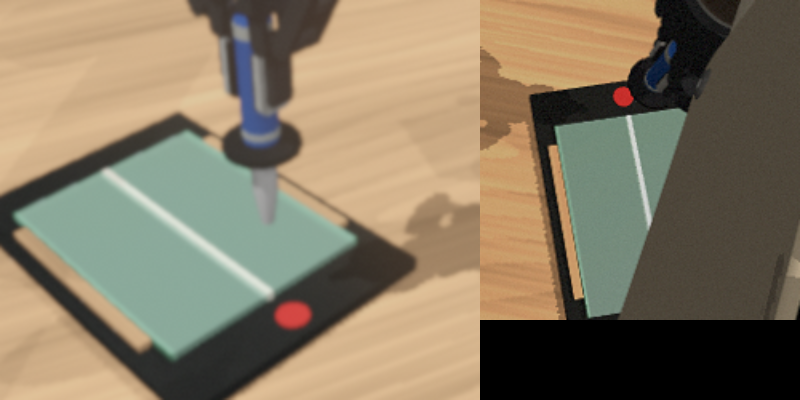

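View pics/wrist4.png

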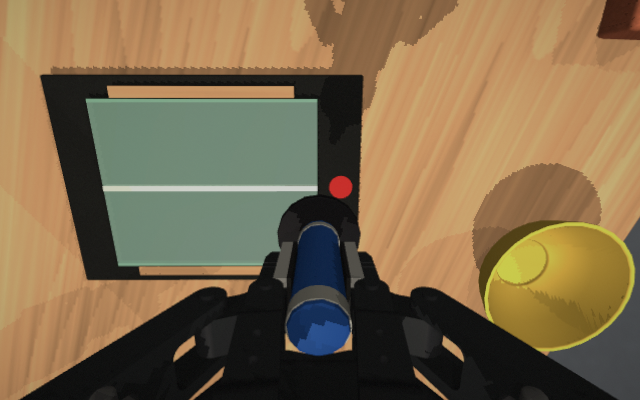

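Scene crop: the tip is at about (267,222), which is full-picture (263.5,241) against a predicted (262,240), so the grip is true. Wrist view: the seam runs from (104,188) to (318,188), the red dot is at (341,187), and the collar is at about (319,228).

```bash
python3 - <<'E'
from h import *
import pickle
D=pickle.load(open("c4.pkl","rb")); C=D["wrist"]; p=cv2.imread("pics/wrist4.png").astype(int)
# white seam centre per column
m=(p.min(2)>175).astype(float)
for x in (110,150,200,250,300,314):
    col=p[170:206,x].min(1); w=np.clip(col-160,0,None); 
    if w.sum()>0:
        y=(w*np.arange(170,206)).sum()/w.sum(); print(x,y,atz(C,(x,y),.018))
r=(p[...,2]>150)&(p[...,1]<80)&(p[...,0]<80); ys,xs=np.nonzero(r); print("dot",xs.mean(),ys.mean(),atz(C,(xs.mean(),ys.mean()),.012))
for u in ((104,188),(318,188)): print(atz(C,u,.018))
e=bot.get_obs()["eef_pos"]
for n in ("scene","top","wrist"):
    c=D[n]; P=np.array([e+[0,0,h-.105] for h in (0,.058,.061,.141)])
    print(n,cv2.projectPoints(P,cv2.Rodrigues(c[2])[0],c[3],c[0],c[1])[0].reshape(-1,2))
# collar in scene crop centre (261,144)->(260.5,202); top (240,18)->(250,139)
E
```

```text
110 188.07874015748033 [ 0.4442 -0.2073  0.018 ]
150 188.05851063829786 [ 0.4791 -0.1953  0.018 ]
200 188.07462686567163 [ 0.5229 -0.1802  0.018 ]
250 188.06572769953053 [ 0.5668 -0.1651  0.018 ]
300 188.08530805687204 [ 0.6108 -0.1499  0.018 ]
314 188.06635071090048 [ 0.6231 -0.1457  0.018 ]
dot 340.3410256410256 186.63589743589745 [ 0.6467 -0.1377  0.012 ]
[ 0.439  -0.2091  0.018 ]
[ 0.6266 -0.1444  0.018 ]
scene [[261.9616 240.0369]
 [258.909  201.0882]
 [258.7456 198.9545]
 [254.1993 137.3624]]
top [[419.5693 172.2234]
 [429.1223 161.431 ]
 [429.6666 160.8154]
 [446.4847 141.7614]]
wrist [[318.9805 206.6313]
 [319.3922 236.7675]
 [319.4204 238.8285]
 [320.7425 335.5731]]
```

```bash
python3 - <<'E'
from h import *
import pickle
from scipy.optimize import least_squares
D=pickle.load(open("c4.pkl","rb")); C=D["wrist"]; e=bot.get_obs()["eef_pos"]
d=np.load("wrist4.npy"); K,ds,r,t=C
yy,xx=np.mgrid[150:400,200:440]; z=d[150:400,200:440]; ok=z>0
u=cv2.undistortPoints(np.stack([xx[ok],yy[ok]],-1).astype(float)[:,None],K,ds)[:,0]
P=(np.c_[u,np.ones(len(u))]*z[ok][:,None]-t)@r
Q=R.from_quat(bot.get_obs()["tool_rot"]).inv().apply(P-e)   # tool frame
bl=blue(cv2.imread("pics/wrist4.png")[150:400,200:440,::-1])[ok]
s=bl&(abs(Q[:,1])<.014)
h=Q[s]; print("blue zrange",h[:,2].min(),h[:,2].max(),"len",len(h))
cap=h[h[:,2]<h[:,2].min()+.004]; print("cap",len(cap),cap.min(0),cap.max(0))
# axis fit of cylinder r=11mm on side points
sd=h[(h[:,2]>-.015)&(h[:,2]<.04)]
f=lambda a: np.hypot(sd[:,0]-a[0]-a[1]*sd[:,2],sd[:,1]-a[2]-a[3]*sd[:,2])-.011
o=least_squares(f,[0,0,0,0],loss="soft_l1",f_scale=.001); print("side axis x0,slopex,y0,slopey",o.x,len(sd),np.std(f(o.x)))
c=Q[(~bl)&(abs(Q[:,2]-.044)<.004)&(np.hypot(Q[:,0],Q[:,1])<.035)]
print("collar",len(c),c.min(0),c.max(0)); A=np.c_[c[:,:2],np.ones(len(c))]; print("plane",np.linalg.lstsq(A,c[:,2],rcond=None)[0])
E
```

```text
blue zrange -0.057275547974642876 0.04369035348724173 len 5317
cap 27 [ 0.0096 -0.0039 -0.0573] [ 0.0114  0.0029 -0.0547]
side axis x0,slopex,y0,slopey [ 0.0007  0.0007 -0.0006  0.0034] 1944 0.0002623708110207733
collar 2461 [-0.0069 -0.0242  0.0403] [0.0251 0.0233 0.048 ]
plane [ 0.0055 -0.0019  0.045 ]
```

Call:
apply_moves([
  [[-0.007,0.007,0],[0,0,0],0],
  [[0,0,0.06],[0,0,0],0],
  [[0,0,0.06],[0,0,0],0],
  [[0,0,0.05],[0,0,0],0],
  [[0,0,0.04],[0,0,0],0],
  [[0,0,0.02],[0,0,0],0],
  [[0,0,0],[0,0,0],0],
  [[0,0,0],[0,0,0],0],
])

```text
clock: 7.12
eef_pos: [0.6282, -0.1451, 0.135]
tool_rot: [0.58, 0.814, 0.0, -0.0]
ft_force: [-0.1, 0.1, -2.3]
grip_width: 0.0208
grasp_force: 58.8
```

```bash
python3 - <<'E'
from h import *
o=bot.get_obs(); print(o["eef_pos"],o["tool_rot"],o["ft_force"],todo([.4355,-.2103,.1335]))
C=cal("wrist"); p,d=camera("wrist"); q=p.astype(int)
S,_=camera("scene"); a=cv2.resize(S[180:310,170:320,::-1],None,fx=3.2,fy=3.2,interpolation=cv2.INTER_CUBIC)
cv2.imwrite("pics/s5.png",a)
b=q[...,:].min(2)
for x in (60,120,180,240,262):
    col=b[100:240,x]; k=col.argmax()+100; w=np.clip(b[k-8:k+9,x]-150,0,None); y=(w*np.arange(k-8,k+9)).sum()/max(w.sum(),1)
    print(x,k,y,atz(C,(x,y),.018), R.from_quat(o["tool_rot"]).inv().apply(atz(C,(x,y),.018)-o["eef_pos"]))
n=cal("scene"); print((cv2.projectPoints(np.array([o["eef_pos"]-[0,0,.1055]]),cv2.Rodrigues(n[2])[0],n[3],n[0],n[1])[0].ravel()-[170,180])*3.2)
E
```

```text
[ 0.6282 -0.1451  0.135 ] [ 0.5803  0.8144  0.     -0.    ] [-0.1039  0.0968 -2.2821] [ 0.0066 -1.0171  0.0073]
60 182 0.0 [ 0.4205 -0.0689  0.018 ] [ 0.1398 -0.1715  0.117 ]
120 203 200.88 [ 0.4798 -0.1951  0.018 ] [ 0.0012 -0.1565  0.117 ]
180 200 200.73162939297126 [ 0.5243 -0.1797  0.018 ] [ 0.0013 -0.1095  0.117 ]
240 201 200.80923076923077 [ 0.5689 -0.1644  0.018 ] [ 0.0011 -0.0624  0.117 ]
262 201 200.7921686746988 [ 0.5853 -0.1588  0.018 ] [ 0.0011 -0.045   0.117 ]
[299.6568 287.8492]
```

View pics/s5.png

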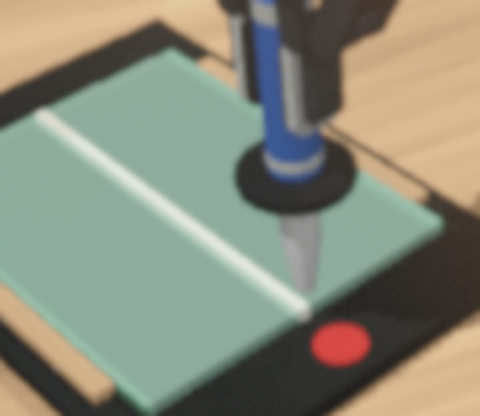

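The tip at (306,290) in the crop stands about 11 mm above the seam's red end at (304,312). I now sweep at 6 cm/s.

Call:
apply_moves([
  [[0.004,0,0.006],[0,0,0],0],
  [[0,0,0],[0,0,0],0],
  [[0,0,0],[0,0,0],0],
  [[0,-0.01,0],[0,0,0],0],
  [[0,-0.02,0],[0,0,0],0],
  [[0,-0.025,0],[0,0,0],0],
  [[0,-0.025,0],[0,0,0],0],
  [[0,-0.025,0],[0,0,0],0],
])

```text
clock: 7.88
eef_pos: [0.6073, -0.1515, 0.1337]
tool_rot: [0.58, 0.814, -0.0, -0.0]
ft_force: [0.4, 0.0, -2.2]
grip_width: 0.0205
grasp_force: 58.8
```

Call:
apply_moves([
  [[0,-0.025,0],[0,0,0],0],
  [[0,-0.025,0],[0,0,0],0],
  [[0,-0.025,0],[0,0,0],0],
  [[0,-0.025,0],[0,0,0],0],
  [[0,-0.025,0],[0,0,0],0],
  [[0,-0.025,0],[0,0,0],0],
  [[0,-0.025,0],[0,0,0],0],
  [[0,-0.025,0],[0,0,0],0],
])

```text
clock: 8.55
eef_pos: [0.5698, -0.1644, 0.1337]
tool_rot: [0.58, 0.814, 0.0, 0.0]
ft_force: [-0.2, -0.2, -1.5]
grip_width: 0.0208
grasp_force: 58.8
```

```bash
python3 - <<'E'
from h import *
o=bot.get_obs(); Rt=R.from_quat(o["tool_rot"]).inv(); print(o["eef_pos"],o["ft_force"],todo([.4355,-.2103,.1335]))
C=cal("wrist"); p,d=camera("wrist"); b=p.astype(int).min(2)
for x in (120,180,240,262):
    k=b[180:225,x].argmax()+180; w=np.clip(b[k-8:k+9,x]-150,0,None); y=(w*np.arange(k-8,k+9)).sum()/max(w.sum(),1)
    print(x,y,Rt.apply(atz(C,(x,y),.018)-o["eef_pos"]))
E
```

```text
[ 0.5698 -0.1644  0.1337] [-0.2339 -0.1688 -1.4644] [ 0.0024 -0.7094  0.001 ]
120 0.0 [ 0.1396 -0.1312  0.1157]
180 202.2504638218924 [ 0.0004 -0.1091  0.1157]
240 202.12098298676747 [ 0.0004 -0.0621  0.1157]
262 202.10496183206106 [ 0.0004 -0.0449  0.1157]
```

Call:
apply_moves([
  [[0,-0.025,0],[0,0,0],0],
  [[0,-0.025,0],[0,0,0],0],
  [[0,-0.025,0],[0,0,0],0],
  [[0,-0.025,0],[0,0,0],0],
  [[0,-0.025,0],[0,0,0],0],
  [[0,-0.025,0],[0,0,0],0],
  [[0,-0.025,0],[0,0,0],0],
  [[0,-0.025,0],[0,0,0],0],
])

```text
clock: 9.27
eef_pos: [0.5319, -0.1775, 0.1337]
tool_rot: [0.58, 0.814, 0.0, 0.0]
ft_force: [-0.7, 0.0, -0.7]
grip_width: 0.0209
grasp_force: 58.8
```

Call:
apply_moves([
  [[0,-0.025,0],[0,0,0],0],
  [[0,-0.025,0],[0,0,0],0],
  [[0,-0.025,0],[0,0,0],0],
  [[0,-0.025,0],[0,0,0],0],
  [[0,-0.025,0],[0,0,0],0],
  [[0,-0.025,0],[0,0,0],0],
  [[0,-0.025,0],[0,0,0],0],
  [[0,-0.025,0],[0,0,0],0],
])

```text
clock: 9.93
eef_pos: [0.4941, -0.1905, 0.1337]
tool_rot: [0.58, 0.814, 0.0, 0.0]
ft_force: [0.5, 0.3, -1.3]
grip_width: 0.0205
grasp_force: 58.8
```

Call:
apply_moves([
  [[0,-0.025,0],[0,0,0],0],
  [[0,-0.025,0],[0,0,0],0],
  [[0,-0.025,0],[0,0,0],0],
  [[0,-0.025,0],[0,0,0],0],
  [[0,-0.025,0],[0,0,0],0],
  [[0,-0.025,0],[0,0,0],0],
  [[0,-0.025,0],[0,0,0],0],
  [[0,-0.025,0],[0,0,0],0],
])

```text
clock: 10.6
eef_pos: [0.4563, -0.2036, 0.1337]
tool_rot: [0.58, 0.814, 0.0, 0.0]
ft_force: [-0.1, -0.1, -1.7]
grip_width: 0.021
grasp_force: 58.8
```

```bash
python3 - <<'E'
from h import *
o=bot.get_obs(); Rt=R.from_quat(o["tool_rot"]).inv(); print(o["clock"],o["eef_pos"],o["ft_force"],todo([.4355,-.2103,.1335]))
C=cal("wrist"); p,d=camera("wrist"); b=p.astype(int).min(2)
for x in range(240,290,4):
    k=b[190:215,x].argmax()+190; print(x,k,b[k,x],Rt.apply(atz(C,(x,k),.018)-o["eef_pos"]))
E
```

```text
10.6 [ 0.4563 -0.2036  0.1337] [-0.052  -0.1138 -1.6927] [ 0.0024 -0.1094  0.0012]
240 190 96 [ 0.0102 -0.0614  0.1157]
244 208 95 [-0.0044 -0.0593  0.1157]
248 194 28 [ 0.007  -0.0554  0.1157]
252 197 29 [ 0.0046 -0.0525  0.1157]
256 195 30 [ 0.0062 -0.0492  0.1157]
260 190 31 [ 0.0102 -0.0459  0.1157]
264 190 30 [ 0.0102 -0.0428  0.1157]
268 192 30 [ 0.0086 -0.0398  0.1157]
272 201 30 [ 0.0013 -0.037   0.1157]
276 193 30 [ 0.0078 -0.0336  0.1157]
280 190 29 [ 0.0102 -0.0304  0.1157]
284 207 30 [-0.0036 -0.0278  0.1157]
288 214 34 [-0.0095 -0.0248  0.1157]
```

Call:
apply_moves([
  [[0,-0.025,0],[0,0,0],0],
  [[0,-0.025,0],[0,0,0],0],
  [[0,-0.025,0],[0,0,0],0],
  [[0,-0.025,0],[0,0,0],0],
  [[0,-0.02,0],[0,0,0],0],
  [[0,0,0],[0,0,0],0],
  [[0,0,0],[0,0,0],0],
  [[0,0,-0.05],[0,0,0],0],
])

```text
clock: 11.32
eef_pos: [0.433, -0.2107, 0.1422]
tool_rot: [0.58, 0.814, -0.0, -0.002]
ft_force: [-0.0, 0.4, -0.6]
grip_width: 0.0205
grasp_force: 58.8
```

Call:
apply_moves([
  [[0,0,-0.1],[0,0,0],0],
  [[0,0,-0.1],[0,0,0],0],
  [[0,0,-0.1],[0,0,0],0],
  [[0,0,-0.1],[0,0,0],0],
  [[0,0,-0.05],[0,0,0],0],
  [[0,0,0],[0,0,0],0],
  [[0,0,0],[0,0,0],0],
  [[0,0,0],[0,0,0],0],
])

```text
clock: 11.98
eef_pos: [0.4336, -0.2109, 0.2324]
tool_rot: [0.58, 0.814, -0.0, -0.001]
ft_force: [0.4, -0.4, -2.1]
grip_width: 0.0204
grasp_force: 58.8
```

```bash
python3 - <<'E'
from h import *
o=bot.get_obs(); print(o["eef_pos"],o["ft_force"],todo([.552,.1432,.2337]))
E
```

```text
[ 0.4336 -0.2109  0.2324] [ 0.3892 -0.3636 -2.0609] [ 1.48    1.1381 -0.006 ]
```

Call:
apply_moves([
  [[0.06,0.05,0],[0,0,0],0],
  [[0.1,0.08,0],[0,0,0],0],
  [[0.12,0.09,0],[0,0,0],0],
  [[0.12,0.09,0],[0,0,0],0],
  [[0.12,0.09,0],[0,0,0],0],
  [[0.12,0.09,0],[0,0,0],0],
  [[0.12,0.09,0],[0,0,0],0],
  [[0.12,0.09,0],[0,0,0],0],
])

```text
clock: 12.65
eef_pos: [0.5026, 0.0003, 0.2319]
tool_rot: [0.58, 0.814, -0.001, -0.001]
ft_force: [0.2, -0.3, -2.0]
grip_width: 0.0208
grasp_force: 58.9
```

Call:
apply_moves([
  [[0.12,0.09,0],[0,0,0],0],
  [[0.12,0.09,0],[0,0,0],0],
  [[0.12,0.09,0],[0,0,0],0],
  [[0.12,0.09,0],[0,0,0],0],
  [[0.08,0.07,0],[0,0,0],0],
  [[0.04,0.04,0],[0,0,0],0],
  [[0,0,0],[0,0,0],0],
  [[0,0,0],[0,0,0],0],
])

```text
clock: 13.32
eef_pos: [0.5524, 0.1427, 0.2323]
tool_rot: [0.58, 0.815, -0.001, -0.001]
ft_force: [0.3, -0.3, -1.0]
grip_width: 0.0202
grasp_force: 58.9
```

```bash
python3 - <<'E'
from h import *
o=bot.get_obs(); print(o["eef_pos"],o["tool_rot"],o["ft_force"],todo([.552,.1432,.12]))
E
```

```text
[0.5524 0.1427 0.2323] [ 0.58    0.8146 -0.0013 -0.0007] [ 0.3442 -0.3254 -0.9792] [0.0032 0.0007 0.5613]
```

Call:
apply_moves([
  [[0.003,0,0.05],[0,0,0],0],
  [[0,0,0.1],[0,0,0],0],
  [[0,0,0.1],[0,0,0],0],
  [[0,0,0.1],[0,0,0],0],
  [[0,0,0.1],[0,0,0],0],
  [[0,0,0.06],[0,0,0],0],
  [[0,0,0.03],[0,0,0],0],
  [[0,0,0.01],[0,0,0],0],
])

```text
clock: 13.98
eef_pos: [0.5514, 0.1419, 0.122]
tool_rot: [0.581, 0.814, -0.001, -0.001]
ft_force: [-0.6, 1.0, -1.5]
grip_width: 0.0204
grasp_force: 58.9
```

Call:
apply_moves([
  [[0,0,0],[0,0,0],0],
  [[0,0,0.005],[0,0,0],0],
  [[0,0,0],[0,0,0],0],
  [[0,0,0],[0,0,0],0],
  [[0,0,0],[0,0,0],0],
  [[0,0,0],[0,0,0],0],
  [[0,0,0],[0,0,0],0],
  [[0,0,0],[0,0,0],0],
])

```text
clock: 14.65
eef_pos: [0.5528, 0.1436, 0.1228]
tool_rot: [0.58, 0.814, 0.0, 0.0]
ft_force: [0.4, -0.6, -1.6]
grip_width: 0.0204
grasp_force: 58.9
```

Call:
apply_moves([
  [[0,0,0.006],[0,0,0],0],
  [[0,0,0.004],[0,0,0],0],
  [[0,0,0],[0,0,0],0],
  [[0,0,0],[0,0,0],0],
  [[0,0,0],[0,0,0],0],
  [[0,0,0],[0,0,0],0],
  [[0,0,0],[0,0,0],0],
  [[0,0,0],[0,0,0],0],
])

```text
clock: 15.32
eef_pos: [0.5528, 0.1435, 0.1207]
tool_rot: [0.58, 0.814, 0.0, 0.0]
ft_force: [-0.5, -0.4, -1.0]
grip_width: 0.0209
grasp_force: 58.9
```

Call:
apply_moves([
  [[0,0,0.004],[0,0,0],0],
  [[0,0,0],[0,0,0],0],
  [[0,0,0],[0,0,0],0.3],
  [[0,0,0],[0,0,0],0.4],
  [[0,0,0],[0,0,0],0.6],
  [[0,0,0],[0,0,0],0.8],
  [[0,0,0],[0,0,0],1],
  [[0,0,0],[0,0,0],1],
])

```text
clock: 15.98
eef_pos: [0.5529, 0.1435, 0.12]
tool_rot: [0.58, 0.814, 0.0, 0.0]
ft_force: [-1.3, -0.1, 0.3]
grip_width: 0.08
grasp_force: 0.0
```

Call:
apply_moves([
  [[0,0,0],[0,0,0],1],
  [[0,0,0],[0,0,0],1],
  [[0,0,0],[0,0,0],1],
  [[0,0,-0.05],[0,0,0],1],
  [[0,0,-0.1],[0,0,0],1],
  [[0,0,-0.1],[0,0,0],1],
  [[0,0,-0.1],[0,0,0],1],
  [[0,0,-0.1],[0,0,0],1],
])

```text
clock: 16.65
eef_pos: [0.5528, 0.1435, 0.2117]
tool_rot: [0.58, 0.814, 0.0, 0.0]
ft_force: [0.9, -0.7, -1.1]
grip_width: 0.0856
grasp_force: 0.0
```

Call:
apply_moves([
  [[0,0,-0.1],[0,0,0],1],
  [[0,0,-0.1],[0,0,0],1],
  [[0,0,0],[0,0,0],1],
  [[0,0,0],[0,0,0],1],
  [[0,0,0],[0,0,0],1],
  [[0,0,0],[0,0,0],1],
  [[0,0,0],[0,0,0],1],
  [[0,0,0],[0,0,0],1],
])

```text
clock: 17.32
eef_pos: [0.5523, 0.1433, 0.2488]
tool_rot: [0.58, 0.814, -0.001, -0.001]
ft_force: [-0.1, 0.8, 0.2]
grip_width: 0.0857
grasp_force: 0.0
```

```bash
python3 - <<'E'
from h import *
p,d=camera("scene"); cv2.imwrite("pics/s9.png",cv2.resize(p[0:240,300:620,::-1],None,fx=2.4,fy=2.4))
E
```

```text
(no output)
```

View pics/s9.png

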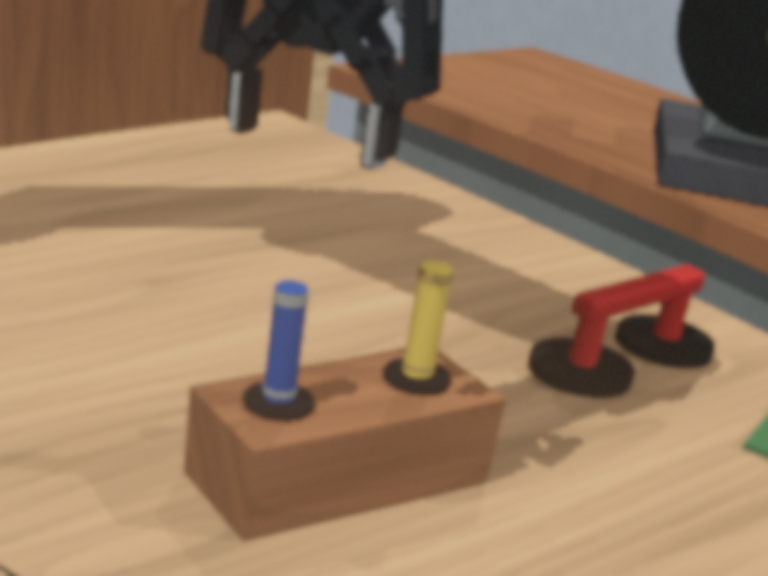

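The pen stands upright in its socket, with its top at (290,290) and collar at (279,400) in the crop. The cutter is unmoved and the gripper is clear.

```bash
python3 -c "
from workcell import bot; print(bot.job_done())"
```

```text
the job is handed in; nothing more can be done
None
```

The job is done and handed in at about 17 s: the pen passed along the whole seam from the red-dot end at about 6 cm/s, roughly 1 cm above the glass, and is back upright in its socket with the cutter untouched.

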